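# Clear the bench scale after a resin test

### The arm

A 6-joint arm with a two-finger parallel gripper is mounted at the origin on the work surface. World frame = base frame: x ahead of the robot, y to its left, z up, the work surface at z = 0. Lengths are in m, angles in rad, forces in N, time in s.
With the tool pointing down it reaches from about 0.35 to 0.975 m from the base axis. Payload 4.9 kg.
Tool frame: the origin (TCP) lies midway between the tips of the shut fingers; the grasp point (between the pads) lies 19 mm behind it (ctrl.hold_point_z is the distance from the TCP to the grasp point, in m); z points along the fingers, y is the line along which they close (so a half turn about z gives the same grasp; the last joint's range is limited). The gripper opens to 85 mm and grips with 20 to 120 N. Pads are 22 mm wide; open, the fingers measure 114 mm over their backs; the gripper's body (76 mm by 85 mm) begins 54 mm behind the grasp point. The pads swing forward as they close: fully open they stand 13 mm farther back than shut.
Start: joints at [1.211, 0.053, 1.613, -0, 1.476, -0.119], TCP at [0.149, 0.607, 0.231] pointing down, gripper open.
Joint ranges: [-3.01, 3.01], [-1.01, 2.22], [0.06, 2.58], [-1.02, 4.17], [0.09, 2.62], [-3.14, 3.14]. Speed limits (rad/s): [2.57, 2.57, 3.14, 3.14, 3.14, 3.14].

### API

Orientations are given as a rotation vector (axis times angle).
In Python, from station import status, viewer, finish_job, ctrl gives the robot as it stands.
- The arm moves only by the shell command python3 -m jog 'ROWS' [FORCE]. ROWS is JSON, a list of rows, each a list of 7 numbers: the turn, a rotation vector about the tool's x, y, z each as a share of 5 degrees, from -1 to 1, then the shift along the tool's x, y, z each as a share of 30 mm, from -1 to 1, then the opening, from -1 (shut) to 1 (fully open). A call has 1 to 5 rows; each row shifts and turns the commanded pose from where the row before left it, along the tool's axes as they then stand; what a row does not reach is not made up. A row lasts 1/8 s, in which the tool goes at most 62.5 mm and 10.7 degrees, less where a joint would pass 70% of its speed; a pose out of reach is approached as far as the arm can. A call with a number of a shift or a turn outside -1 to 1 is refused whole. A call with a gripper value outside its range is refused whole. The fingers move at their own pace and stop on an object; FORCE is the grip in N (left out, the last holds). Time passes only in rows, so rows that do not move let the fingers close. It gives the time, the measured TCP pose, the force, the opening and the grip force at its end, in the units of the state.
- status.get_obs(): the state, without advancing time (a new reading comes with each control period).
- viewer.get_image(name): name is "scene" or "top"; returns a dict with "img" (384x512x3 uint8, red, green, blue), "fovy" (degrees; the focal length in pixels is half the picture's height over the tangent of half this angle, whatever the lens; pixels are square), "cx", "cy" (the principal point, pixels), "rvec" (rotation vector, rad) and "tvec" (3), from world to camera coordinates, as OpenCV has them. Camera axes: x right, y down, z forward; pixel columns grow to the right and rows downward; lengths in m; the calibration is good to about 2 mm. A picture is of the moment at which its call begins. There is no depth.
- finish_job(): hands the job in; it is judged then, once.
The state is a dict: "t": time; "q": joint angles; "dq": joint speeds; "effort": joint torques, N m; "tool_pos": TCP position; "tool_rot": TCP orientation; "contact_force": force on the tool from outside, world axes, zero at the start; "wrist_torque": the same for the moment, N m; "opening": finger opening in m; "grip_force": force on a finger pad.
Only numpy, scipy, OpenCV 4.12 (cv2) and the standard library are available. Lean on these libraries where they do the work, as an engineer would, in place of code of your own. Each camera call takes 0.05 s, during which the arm holds its last target. There are 200 camera calls.

### The job

Clear up after the resin test: get the three orange resin offcuts off the scale's pan and into the yellow waste bin, and put the red-handled stirring rod from its white rest into the clear soak tube, pushed fully down until its collar sits on the rim. Leave the blue test disc where it lies on the pan, and do not disturb the jars, bottle, beaker or spatula.

Things in the scene. Friction and masses are not known exactly. Their poses are not given: they have to be found in the camera images.
- balance: Bench scale, fixed. Square steel pan 270 (x) by 260 (y) mm, its flat top 60 mm above the table; a white display strip, 44 mm high, runs along its +x side to 170 mm from the centre. Origin: under the pan's centre, at table height; x, y along the pan's edges, z up. The offcuts and the disc lie on the pan.
- offcut_a: Orange resin offcut, L-shaped, about 0.09 kg: a bar 84 long, 34 wide, 28 mm high with a foot of the same height at its +x end (x 20 to 42 mm) that sticks out to y = +34 mm. Its own x runs along the bar, y across it, z up; the origin is the centre of the bar's underside (not counting the lump). Its -x half is plain and good to grip across y.
- offcut_b: Orange resin offcut, about 0.075 kg: a bar 78 long, 30 wide, 26 mm high with a lump on top near its +x end (x 16 to 36 mm, up to 40 mm high). Its own x runs along the bar, y across it, z up; the origin is the centre of the bar's underside (not counting the lump). Plain and good to grip across y from x = -30 to 12 mm.
- offcut_c: Orange resin offcut, about 0.1 kg: a bar 64 long, 42 wide, 32 mm high with a pointed +x end that reaches x = 48 mm. Its own x runs along the bar, y across it, z up; the origin is the centre of the bar's underside (not counting the lump). Good to grip across y near its middle.
- offcut_a_mid (a point): Centre of the main bar of the L-shaped offcut (14 mm above its underside).
- offcut_b_mid (a point): Centre of the main bar of the offcut with the lump on top (13 mm above its underside).
- offcut_c_mid (a point): Centre of the main bar of the offcut with the pointed end (16 mm above its underside).
- bin: Yellow open waste bin, fixed, 220 (x) by 180 (y) by 110 mm high, walls and floor 5 mm. Origin: centre of its underside, on the table; x, y along its sides, z up. It stands to the left or to the right of the scale.
- tube: Clear upright soak tube, 24 mm outside (27 mm at the lip), bore 16 mm, with a blue lip and blue marks, on a green 80 by 80 by 12 mm foot, fixed, on the other side of the scale from the bin. Origin: centre of the foot's underside, on the table; z along the bore, up.
- tube_rim (a point): Centre of the soak tube's mouth, 125 mm above the table; the bore goes 110 mm down from here; z up.
- rest: White block 70 by 70 by 60 mm high, fixed, with a hole 12.5 mm wide and 50 mm deep in the middle of its top, in which the rod stands at the start; 110 to 130 mm beyond the tube (+x). Origin: centre of its underside.
- rod: Stirring rod, 0.06 kg: steel rod 10 mm in diameter, 105 mm long, tip slightly tapered, then a red collar 28 mm in diameter, 5 mm thick, then a round red handle 18 mm in diameter, 55 mm long. Origin: on the axis at the tip; z towards the handle. It starts upright in the rest, tip 10 mm above the table. Fully down in the tube its tip is 105 mm below the rim.
- rod_grip (a point): Point on the rod's axis at the middle of the handle, 140 mm above its tip.
- disc: Blue test disc with a white centre, 60 mm in diameter, 20 mm high, on the pan among the offcuts; must stay. Origin: centre of its underside.
- jar: White jar with a blue lid, 54 mm in diameter, 75 mm high, just beyond the bin (+x). Origin: centre of its underside.
- beaker: Glass beaker, 70 mm in diameter, 85 mm high, beyond the scale. Origin: centre of its underside.
- amber_bottle: Amber bottle with a white cap, 64 mm in diameter, 130 mm high, at the far left. Origin: centre of its underside.
- white_jar: White jar with a red lid, 60 mm in diameter, 85 mm high, at the far right. Origin: centre of its underside.
- spatula: Spatula 190 mm long lying on the table beyond the scale. Origin: on its underside; it lies along its own x.
Mind the look-alikes: they are no part of the job. Leave any green look-alike of the offcut_c alone. Leave any turquoise look-alike of the offcut_b alone.

How it is judged:
At the end, for the whole second after the job is handed in: All three offcuts at rest in the bin, centres within its walls and 10 mm or more below its rim; the rod at rest in the soak tube, upright within 0.12 rad, tip within 10 mm of the tube's axis and at least 99 mm below its rim; disc and bystanders within 30 mm of where they were (x of offcut_a_mid in the frame of bin between -0.108 and 0.108 m and y of offcut_a_mid in the frame of bin between -0.088 and 0.088 m and z of offcut_a_mid in the frame of bin between 0 and 0.1 m and linear speed of each of offcut_a, offcut_b, offcut_c, rod below 0.03 m/s and x of offcut_b_mid in the frame of bin between -0.108 and 0.108 m and y of offcut_b_mid in the frame of bin between -0.088 and 0.088 m and z of offcut_b_mid in the frame of bin between 0 and 0.1 m and x of offcut_c_mid in the frame of bin between -0.108 and 0.108 m and y of offcut_c_mid in the frame of bin between -0.088 and 0.088 m and z of offcut_c_mid in the frame of bin between 0 and 0.1 m and z of rod in the frame of tube_rim below -0.099 m and horizontal distance between rod and tube_rim below 0.01 m and angle between rod's own z axis and vertical below 0.12 rad); the robot touches nothing.
It fails at once if the blue test disc is moved by more than 30 mm (distance of disc from where it was at the start of the episode above 0.03 m).
It fails at once if a jar, the bottle, the beaker or the spatula is moved by more than 30 mm (distance of any of jar, beaker, amber_bottle, white_jar, spatula from where it was at the start of the episode above 0.03 m).
It also fails if it takes over 72 s, if anything falls off the work surface, if the arm or the gripper's body presses on something with over 40 N, if the wrist force passes 120 N, or if a joint passes its speed limit or range.

## Working session

There is one attempt and no reset: what is moved stays moved. The work goes in short steps, Python scripts to look and compute and a shell command to move; the robot and the scene stay as the last step left them, time stands still between calls to the robot, and variables do not carry over. Pictures are saved under pics/ and viewed, at most 10 in all, crops included, and the job is handed in when it is done.

```bash
ls; mkdir -p pics; cat > h.py <<'E'
import numpy as np, cv2
from station import status, viewer, ctrl
def cam(n):
    d=viewer.get_image(n); im=d["img"]; h=im.shape[0]
    f=h/2/np.tan(np.radians(d["fovy"])/2)
    K=np.array([[f,0,d["cx"]],[0,f,d["cy"]],[0,0,1]]); R=cv2.Rodrigues(np.array(d["rvec"],float))[0]
    return im,K,R,np.array(d["tvec"],float).ravel()
def ray(K,R,t,uv,z):
    c=-R.T@t; d=R.T@np.linalg.inv(K)@np.array([uv[0],uv[1],1.]); return c+d*(z-c[2])/d[2]
def save(n,im,s=1.5): cv2.imwrite("pics/"+n,cv2.resize(im[:,:,::-1],None,fx=s,fy=s,interpolation=cv2.INTER_CUBIC))
E
python3 - <<'E'
from h import *
for n in("top","scene"):
    im,K,R,t=cam(n); save(n+"1.png",im); print(n,K[0,0],K[:2,2],-R.T@t,R[2]); np.savez(n+".npz",im=im,K=K,R=R,t=t)
o=status.get_obs(); print(o["tool_pos"],o["tool_rot"],o["opening"],ctrl.hold_point_z)
E
```

```text
pics
top 436.8162276356015 [252.21451356 200.24001264] [ 0.32650111 -0.02823808  1.30318191] [ 0.17310285  0.01721758 -0.98475325]
scene 430.3484298835516 [266.75050989 195.13531435] [0.96942238 0.71254973 0.76738311] [-0.40626871 -0.67213491 -0.61901567]
[0.14884644 0.60645556 0.23018614] [-3.77289316e-01 -3.11840816e+00  2.81816850e-03] 0.08566263116768613 0.0187
```

View pics/top1.png

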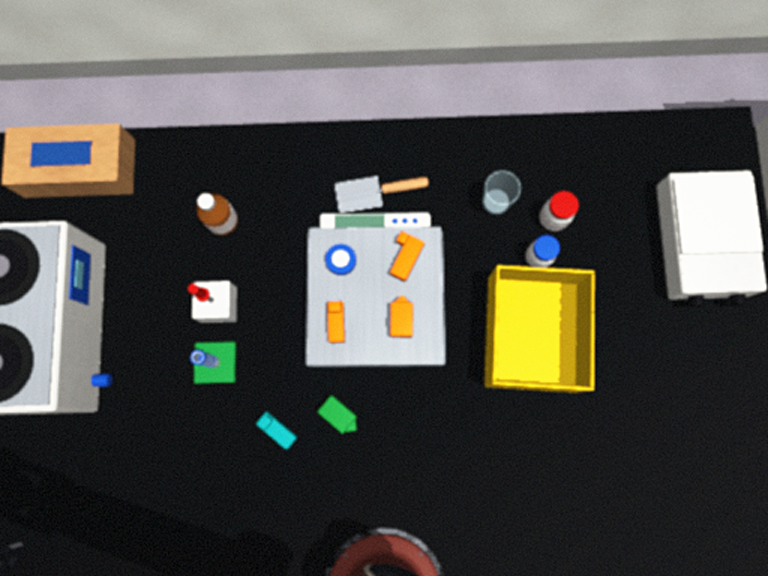

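View pics/scene1.png

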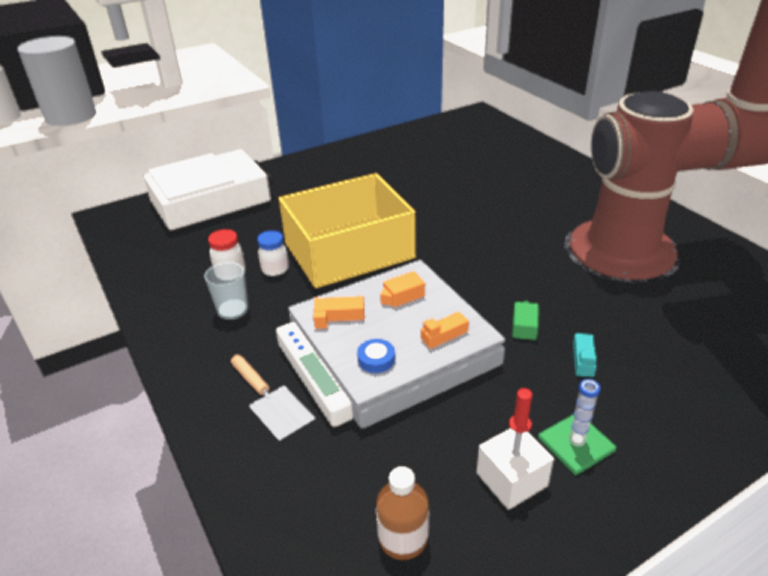

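```bash
cat > m.py <<'E'
from h import *
def ld(n): d=np.load(n+".npz"); return d["im"],d["K"],d["R"],d["t"]
if __name__=="__main__":
    for n in("top","scene"):
        im,K,R,t=ld(n); hsv=cv2.cvtColor(im,cv2.COLOR_RGB2HSV)
        for nm,lo,hi,z,amin in[("orange",(6,170,120),(17,255,255),.088,60),("blue",(105,120,90),(122,255,255),.08,20),("yellow",(22,150,60),(30,255,255),.11,500),("green",(45,150,60),(75,255,255),.012,60),("red",(0,200,110),(4,255,255),.175,20),("redhi",(176,200,110),(180,255,255),.175,20)]:
            m=cv2.inRange(hsv,lo,hi)
            for c in cv2.findContours(m,cv2.RETR_EXTERNAL,cv2.CHAIN_APPROX_NONE)[0]:
                if cv2.contourArea(c)<amin: continue
                r=cv2.minAreaRect(c); P=[ray(K,R,t,p,z)[:2] for p in cv2.boxPoints(r)]
                print(n,nm,int(cv2.contourArea(c)),np.round(r[0],1),"xy",np.round(ray(K,R,t,r[0],z)[:2],4),"box",np.round(np.array(P),3).tolist())
    im,K,R,t=ld("top"); a=cv2.resize(im[145:255,195:305,::-1],None,fx=5,fy=5,interpolation=cv2.INTER_CUBIC)
    cv2.imwrite("pics/crop1.png",a)
E
python3 m.py
```

```text
top orange 185 [143.1 141. ] xy [0.7251 0.3059] box [[0.726, 0.342], [0.762, 0.298], [0.724, 0.269], [0.689, 0.313]]
top blue 86 [ 67.5 253. ] xy [0.4071 0.5163] box [[0.419, 0.535], [0.418, 0.498], [0.395, 0.497], [0.396, 0.534]]
top blue 25 [132. 238.] xy [0.444  0.3348] box [[0.456, 0.349], [0.455, 0.321], [0.432, 0.32], [0.433, 0.349]]
top blue 387 [ 52.8 183. ] xy [0.61   0.5685] box [[0.557, 0.587], [0.668, 0.587], [0.664, 0.55], [0.553, 0.55]]
top blue 298 [226.5 172.5] xy [0.6249 0.065 ] box [[0.654, 0.092], [0.652, 0.037], [0.596, 0.038], [0.598, 0.093]]
top blue 219 [364.5 164.5] xy [ 0.6355 -0.3316] box [[0.662, -0.309], [0.66, -0.358], [0.61, -0.354], [0.611, -0.306]]
top blue 498 [ 40. 102.] xy [0.8598 0.6204] box [[0.884, 0.679], [0.88, 0.564], [0.836, 0.562], [0.84, 0.677]]
top yellow 5835 [359.5 218.5] xy [ 0.4764 -0.2997] box [[0.599, -0.207], [0.592, -0.409], [0.358, -0.389], [0.364, -0.194]]
top green 380 [225.9 277.3] xy [0.3279 0.0773] box [[0.339, 0.124], [0.373, 0.092], [0.317, 0.031], [0.284, 0.062]]
top green 555 [143. 241.] xy [0.4407 0.322 ] box [[0.484, 0.
[... 545 characters left out ...]
[268. 196.] xy [ 0.5227 -0.0204] box [[0.538, -0.06], [0.481, -0.023], [0.508, 0.018], [0.563, -0.018]]
scene blue 41 [392.6 259. ] xy [0.4084 0.3035] box [[0.43, 0.301], [0.406, 0.283], [0.386, 0.305], [0.411, 0.324]]
scene blue 409 [250.5 236.5] xy [0.6309 0.0763] box [[0.636, 0.031], [0.59, 0.06], [0.626, 0.12], [0.67, 0.092]]
scene blue 168 [179.5 159. ] xy [ 0.6411 -0.3163] box [[0.65, -0.36], [0.607, -0.332], [0.633, -0.274], [0.674, -0.301]]
scene blue 9907 [234.5  51. ] xy [ 0.0862 -1.003 ] box [[-0.034, -1.99], [-0.627, -1.563], [0.155, -0.434], [0.509, -0.671]]
scene yellow 4241 [234.8 151.2] xy [ 0.5075 -0.2221] box [[0.574, -0.405], [0.3, -0.381], [0.45, -0.064], [0.666, -0.101]]
```

View pics/crop1.png

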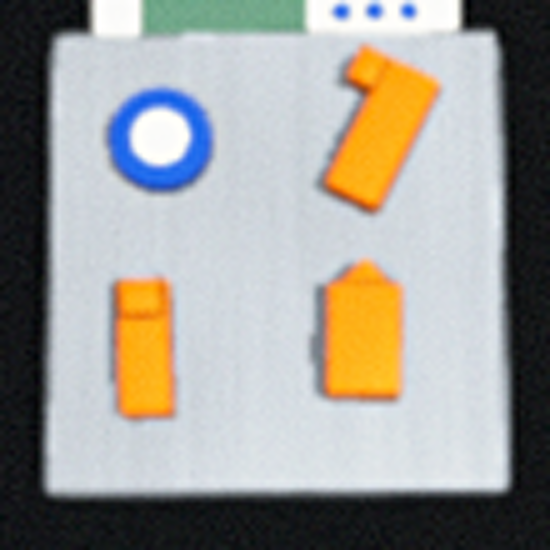

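```bash
python3 - <<'E'
from m import *
im,K,R,t=ld("top"); s=ld("scene")
def W(u,v,z): return np.round(ray(K,R,t,(195+(u+.5)/5-.5,145+(v+.5)/5-.5),z)[:2],4)
for n,z,ps in[("A",.088,[(326,180),(375,206),(440,88),(365,48)]),("B",.086,[(117,410),(173,410),(172,318),(117,318)]),("Blump",.1,[(117,280),(170,280),(117,317),(170,317)]),("C",.092,[(326,392),(402,392),(402,285),(326,285),(365,262)]),("disc",.08,[(160,138)]),("pan",.06,[(55,32),(497,32),(512,490),(45,495)])]:
    print(n,[W(*p,z).tolist() for p in ps])
# two-view: tube lip & handle top via triangulation
def tri(p,q):
    P1=K@np.c_[R,t]; P2=s[1]@np.c_[s[2],s[3]]
    X=cv2.triangulatePoints(P1,P2,np.array(p,float).reshape(2,1),np.array(q,float).reshape(2,1)); return (X[:3]/X[3]).ravel().round(4)
print("lip tri",tri((132,238),(392.6,259)))
for nm,(C,cs,b) in {"top":((K,R,t),im,(110,180,170,260)),"scene":(s[1:],s[0],(310,230,420,330))}.items():
    x0,y0,x1,y1=b; a=cs[y0:y1,x0:x1]; h=cv2.cvtColor(a,cv2.COLOR_RGB2HSV)
    for n,m,z in[("red",cv2.inRange(h,(0,150,60),(6,255,255))|cv2.inRange(h,(172,150,60),(180,255,255)),.1475),("lip",cv2.inRange(h,(100,60,60),(125,255,255)),.125),("foot",cv2.inRange(h,(45,120,40),(75,255,255)),.012),("white",cv2.inRange(h,(0,0,185),(180,25,255)),.06)]:
        ys,xs=np.nonzero(m); 
        if len(xs)==0: continue
        bb=(xs.min()+x0,xs.max()+x0,ys.min()+y0,ys.max()+y0); print(nm,n,len(xs),bb,"mean",(xs.mean()+x0).round(1),(ys.mean()+y0).round(1),ray(*C,(xs.mean()+x0,ys.mean()+y0),z)[:2].round(4), ray(*C,((bb[0]+bb[1])/2,(bb[2]+bb[3])/2),z)[:2].round(4))
a=cv2.resize(im[180:262,115:170,::-1],None,fx=6,fy=6,interpolation=cv2.INTER_CUBIC)
b=cv2.resize(s[0][250:342,310:416,::-1],None,fx=5,fy=5,interpolation=cv2.INTER_CUBIC)
o=np.zeros((500,800,3),np.uint8); o[:a.shape[0],:a.shape[1]]=a; o[:460,265+5:800]=b; cv2.imwrite("pics/crop2.png",o) if False else None
o=np.zeros((500,870,3),np.uint8); o[:a.shape[0],:a.shape[1]]=a; o[:460,335:865]=b; cv2.imwrite("pics/crop2.png",o[:,:800])
T=cv2.Rodrigues(np.array(status.get_obs()["tool_rot"]))[0]; print(T.round(3))
E
```

```text
A [[0.5962, -0.0301], [0.5802, -0.0575], [0.648, -0.097], [0.6731, -0.0549]]
B [[0.4684, 0.091], [0.4675, 0.0596], [0.5197, 0.0592], [0.5206, 0.0903]]
Blump [[0.54, 0.0887], [0.539, 0.0589], [0.519, 0.0889], [0.5181, 0.0593]]
C [[0.4743, -0.0265], [0.4731, -0.0688], [0.5335, -0.071], [0.5349, -0.0283], [0.5473, -0.0506]]
disc [[0.6258, 0.0647]]
pan [[0.697, 0.1272], [0.6882, -0.1334], [0.4192, -0.1301], [0.424, 0.1353]]
lip tri [0.4396 0.3247 0.117 ]
top red 102 (np.int64(125), np.int64(138), np.int64(188), np.int64(200)) mean 131.7 194.3 [0.556  0.3179] [0.557  0.3186]
top lip 143 (np.int64(126), np.int64(144), np.int64(233), np.int64(243)) mean 134.5 238.7 [0.4377 0.3147] [0.4395 0.3133]
top foot 670 (np.int64(128), np.int64(157), np.int64(227), np.int64(256)) mean 144.6 241.7 [0.4383 0.317 ] [0.4392 0.3234]
top white 487 (np.int64(128), np.int64(153), np.int64(187), np.int64(212)) mean 141.7 200.6 [0.5538 0.3148] [0.5573 0.3182]
scene red 314 (np.int64(339), np.int64(354), np.int64(259), np.int64(287)) mean 347.6 273.8 [0.5613 0.3254] [0.5619 0.3229]
scene lip 178 (np.int64(382), np.int64(400), np.int64(252), np.int64(288)) mean 391.9 260.9 [0.45   0.3333] [0.4688 0.3498]
scene foot 919 (np.int64(359), np.int64(409), np.int64(276), np.int64(316)) mean 383.7 297.1 [0.4498 0.3342] [0.4472 0.3322]
scene white 1707 (np.int64(310), np.int64(392), np.int64(230), np.int64(329)) mean 342.7 305.5 [0.5661 0.3295] [0.5081 0.2869]
[[-0.971  0.238 -0.001]
 [ 0.238  0.971 -0.002]
 [ 0.    -0.002 -1.   ]]
```

View pics/crop2.png

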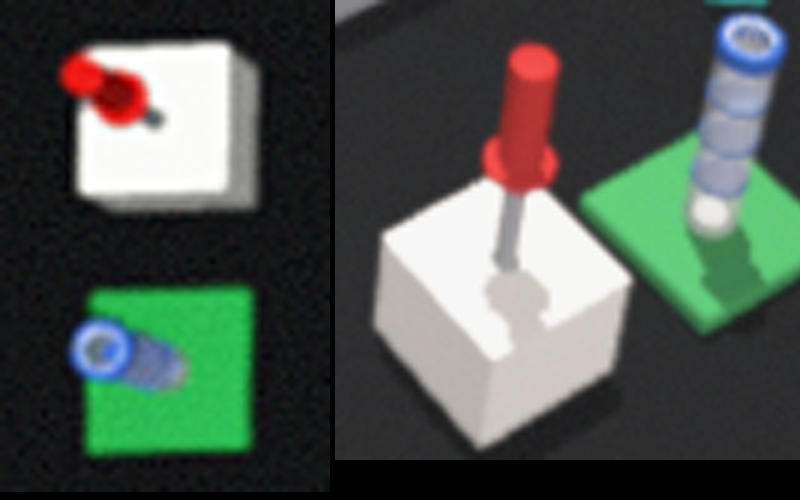

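```bash
python3 - <<'E'
from m import *
T=ld("top")[1:]; S=ld("scene")[1:]
def b(n,p,q,z): print(n,ray(*T,p,z)[:2].round(4),ray(*S,q,z)[:2].round(4))
b("lip",(131.4,237.7),(393.0,258.0),.125)
b("handle top",(128.1,191.8),(349.2,261.0),.175)
b("hole",(140.1,199.3),(344.2,303),.06)
c=lambda u,v:(115+u/6-.4,180+v/6-.4); d=lambda u,v:(310+(u-335)/5-.4,250+v/5-.4)
b("blk",c(78,50),d(501,363),.06);b("blk",c(230,42),d(381,233),.06)
b("blk",c(228,190),c(0,0),.06); b("blk",c(80,193),d(632,281),.06)
b("disc white",(226.6,172.2),(376/1.5-.3,351/1.5-.3),.08)
o=np.array
for p in[(490,268),(595,270),(595,390),(488,388)]: print("bin rim",ray(*T,o(p)/1.5-.3,.11)[:2].round(3))
print("green foot",[ray(*T,c(*p),.012)[:2].round(4).tolist() for p in[(90,288),(251,288),(250,450),(88,450)]])
q=status.get_obs()["tool_pos"]; print([(T[0]@(T[1]@o([x,y,z])+T[2])).round(0) for x,y,z in[(.0,0,.1)]])
E
```

```text
lip [0.4406 0.3231] [0.4424 0.3287]
handle top [0.5577 0.3195] [0.5567 0.3203]
hole [0.5579 0.3194] [0.5597 0.3263]
blk [0.5929 0.3567] [0.5912 0.3599]
blk [0.5945 0.2823] [0.5922 0.2853]
blk [0.5216 0.2824] [ 0.8263 -0.349 ]
blk [0.5223 0.3542] [0.5226 0.3582]
disc white [0.6258 0.0647] [0.6265 0.0681]
bin rim [ 0.592 -0.216]
bin rim [ 0.582 -0.409]
bin rim [ 0.362 -0.391]
bin rim [ 0.371 -0.2  ]
green foot [[0.4819, 0.3629], [0.4795, 0.2823], [0.3994, 0.2819], [0.4017, 0.3621]]
[array([288., 457.,   1.])]
```

```bash
python3 -m jog '[[0,0,-0.918,0,0,0,1],[0,0,-0.918,0,0,0,1],[0,0,-0.918,0,0,0,1],[0,0,0,-0.9,-0.64,0,1],[0,0,0,-0.9,-0.64,0,1]]' 40; for i in 1 2; do :; done; python3 -m jog '[[0,0,0,-0.9,-0.64,0,1],[0,0,0,-0.9,-0.64,0,1],[0,0,0,-0.9,-0.64,0,1],[0,0,0,-0.9,-0.64,0,1],[0,0,0,-0.9,-0.64,0,1]]'; python3 -m jog '[[0,0,0,-0.9,-0.64,0,1],[0,0,0,-0.9,-0.64,0,1],[0,0,0,-0.9,-0.64,0,1],[0,0,0,-0.9,-0.64,0,1],[0,0,0,-0.9,-0.64,0,1]]'
```

```text
t: 0.72
tool_pos: [0.2032, 0.5679, 0.2305]
tool_rot: [0.001, -3.141, 0.002]
contact_force: [0.5, 0.1, -0.1]
opening: 0.0853
grip_force: 0.0
t: 1.35
tool_pos: [0.3386, 0.4715, 0.2307]
tool_rot: [-0.001, -3.141, 0.001]
contact_force: [0.0, 0.1, -0.2]
opening: 0.0855
grip_force: 0.0
t: 1.98
tool_pos: [0.4735, 0.3755, 0.2306]
tool_rot: [-0.001, -3.141, 0.001]
contact_force: [0.9, 0.4, 0.1]
opening: 0.0854
grip_force: 0.0
```

```bash
python3 -m jog '[[0,0,0,-0.94,-0.61,0,1],[0,0,0,-0.93,-0.61,0,1],[0,0,0,-0.93,-0.61,0,1],[0,0,0,0,0,0,1],[0,0,0,0,0,0,1]]'; python3 - <<'E'
from h import *
a=cam("top"); b=cam("scene")
A=cv2.resize(a[0][165:260,105:195,::-1],None,fx=4.4,fy=4.4,interpolation=3)
B=cv2.resize(b[0][190:330,300:400,::-1],None,fx=4,fy=4,interpolation=3)
o=np.zeros((600,800,3),np.uint8);o[:A.shape[0],:396]=A;o[:560,400:800]=B;cv2.imwrite("pics/r1.png",o)
print(status.get_obs()["tool_pos"])
E
```

```text
t: 2.6
tool_pos: [0.5563, 0.3216, 0.2307]
tool_rot: [-0.001, -3.14, 0.0]
contact_force: [-1.0, 0.3, -0.4]
opening: 0.0855
grip_force: 0.0
[0.55605244 0.32205698 0.23107065]
```

View pics/r1.png

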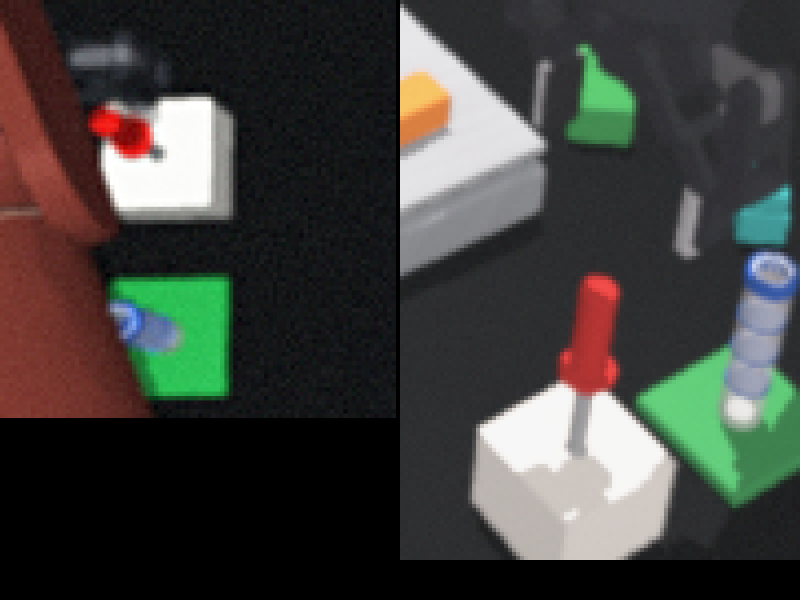

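```bash
python3 -m jog '[[0,0,0,0,0,0.9,1],[0,0,0,0,0,0.9,1],[0,0,0,0,0,0.9,1],[0,0,0,0,0,0.75,1],[0,0,0,0,0,0,1]]'; python3 -m jog '[[0,0,0,0,0,0,-1],[0,0,0,0,0,0,-1],[0,0,0,0,0,0,-1],[0,0,0,0,0,0,-1],[0,0,0,0,0,0,-1]]' 40
```

```text
t: 3.32
tool_pos: [0.5551, 0.3213, 0.1253]
tool_rot: [0.0, -3.137, 0.003]
contact_force: [0.4, -0.5, -0.8]
opening: 0.0855
grip_force: 0.0
t: 3.95
tool_pos: [0.5574, 0.3214, 0.1286]
tool_rot: [0.001, 3.14, -0.0]
contact_force: [-0.5, -1.0, 3.6]
opening: 0.0169
grip_force: 38.9
```

```bash
python3 -m jog '[[0,0,0,0,0,-0.5,-1],[0,0,0,0,0,-0.9,-1],[0,0,0,0,0,-0.9,-1],[0,0,0,0,0,-0.9,-1],[0,0,0,0,0,-0.9,-1]]'; python3 -m jog '[[0,0,0,0,0,-0.7,-1],[0,0,0,0.97,0,0,-1],[0,0,0,0.97,0,0,-1],[0,0,0,0.97,0.05,0,-1],[0,0,0,0.98,0.04,0,-1]]';python3 -m jog '[[0,0,0,0,0,0,-1],[0,0,0,0,0,0,-1],[0,0,0,0,0,0,-1]]'; python3 - <<'E'
from h import *
a=cam("top"); b=cam("scene")
np.savez("t2.npz",im=a[0]);np.savez("s2.npz",im=b[0])
A=cv2.resize(a[0][185:275,105:185,::-1],None,fx=4,fy=4,interpolation=3)
B=cv2.resize(b[0][200:320,345:425,::-1],None,fx=5,fy=5,interpolation=3)
o=np.zeros((600,800,3),np.uint8);o[:A.shape[0],:320]=A;o[:600,400:800]=B;cv2.imwrite("pics/r2.png",o)
E
```

```text
t: 4.58
tool_pos: [0.5567, 0.3217, 0.2524]
tool_rot: [0.001, 3.142, 0.001]
contact_force: [-0.1, -0.6, -0.9]
opening: 0.017
grip_force: 39.0
t: 5.2
tool_pos: [0.4391, 0.3242, 0.272]
tool_rot: [-0.001, -3.141, -0.0]
contact_force: [-0.7, 0.0, -1.1]
opening: 0.0167
grip_force: 39.1
t: 5.58
tool_pos: [0.4409, 0.3241, 0.2718]
tool_rot: [-0.002, -3.142, 0.0]
contact_force: [0.1, 0.2, -1.0]
opening: 0.0171
grip_force: 39.0
```

View pics/r2.png

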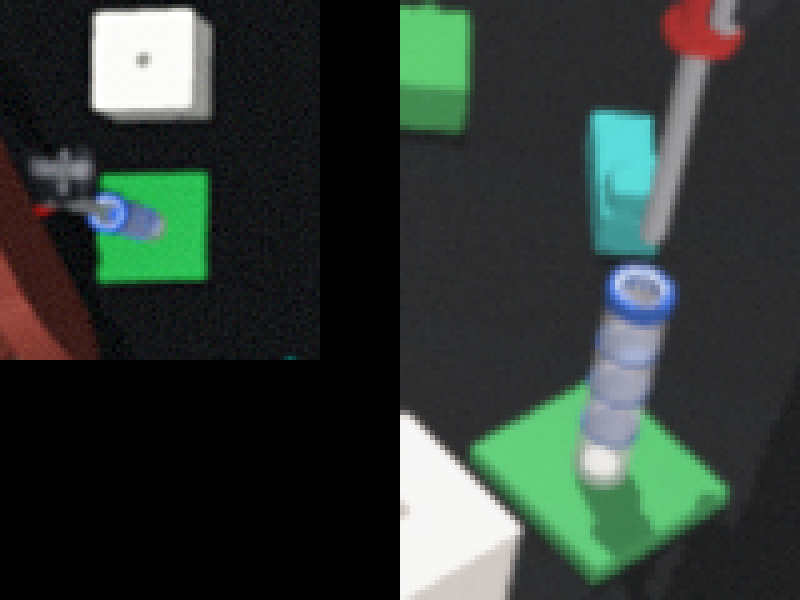

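```bash
python3 -m jog '[[0,0,0,0.02,0.03,0.5,-1],[0,0,0,0,0,0.5,-1],[0,0,0,0,0,0.3,-1],[0,0,0,0,0,0.3,-1],[0,0,0,0,0,0,-1]]';python3 - <<'E'
from h import *
a=cam("top"); b=cam("scene")
A=cv2.resize(a[0][205:265,115:165,::-1],None,fx=7,fy=7,interpolation=3)
B=cv2.resize(b[0][220:300,365:420,::-1],None,fx=7,fy=7,interpolation=3)
o=np.zeros((560,800,3),np.uint8);o[:A.shape[0],:350]=A;o[:560,400:785]=B;cv2.imwrite("pics/r3.png",o)
E
```

```text
t: 6.3
tool_pos: [0.4391, 0.3249, 0.2227]
tool_rot: [-0.001, -3.14, 0.001]
contact_force: [-0.3, 0.8, -1.1]
opening: 0.0172
grip_force: 39.0
```

View pics/r3.png

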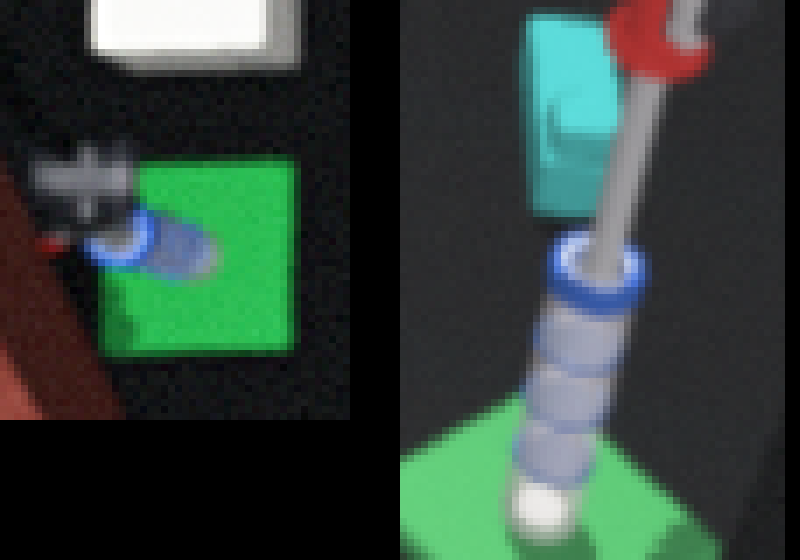

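The rod's tip is inside the lip, centred (lip around (600,268) in the crop), and there is no contact force. I'll push it down.

```bash
python3 -m jog '[[0,0,0,0,0,0.6,-1],[0,0,0,0,0,0.6,-1],[0,0,0,0,0,0.6,-1],[0,0,0,0,0,0.6,-1],[0,0,0,0,0,0,-1]]'; python3 -m jog '[[0,0,0,0,0,0.25,-1],[0,0,0,0,0,0.25,-1],[0,0,0,0,0,0.1,-1],[0,0,0,0,0,0,-1]]'
```

```text
t: 7.02
tool_pos: [0.4384, 0.3244, 0.1491]
tool_rot: [-0.001, -3.138, 0.003]
contact_force: [-0.7, 0.4, -0.7]
opening: 0.017
grip_force: 39.0
t: 7.52
tool_pos: [0.4404, 0.3253, 0.1384]
tool_rot: [0.0, 3.14, -0.001]
contact_force: [-8.6, -5.6, 18.5]
opening: 0.017
grip_force: 40.9
```

```bash
python3 -m jog '[[0,0,0,0,0,0,1],[0,0,0,0,0,0,1],[0,0,0,0,0,0,1],[0,0,0,0,0,0,1],[0,0,0,0,0,-0.6,1]]'; python3 -m jog '[[0,0,0,0,0,-1,1],[0,0,0,0,0,-1,1],[0,0,0,0,0,-0.8,1],[0,0,0,-0.2,-0.95,0,1],[0,0,0,-0.2,-0.95,0,1]]'; python3 -m jog '[[0,0,0,-0.2,-0.95,0,1],[0,0,0,-0.2,-0.95,0,1],[0,0,0,-0.2,-0.95,0,1],[0,0,0,-0.2,-0.95,0,1],[0,0,0,-0.2,-0.95,0,1]]'; python3 -m jog '[[0,0,0,-0.2,-0.95,0,1],[0,0,0,-0.25,-0.7,0,1],[0,0,0,0,0,0,1],[0,0,0,0,0,0,1]]';python3 - <<'E'
from h import *
im,K,R,t=cam("scene"); h=cv2.cvtColor(im,cv2.COLOR_RGB2HSV)
m=(cv2.inRange(h,(0,150,60),(5,255,255))|cv2.inRange(h,(172,150,60),(180,255,255)))[200:330,310:430]
ys,xs=np.nonzero(m);print(xs.min()+310,xs.max()+310,ys.min()+200,ys.max()+200)
for z in(.125,.135,.185): print((lambda p:p[:2]/p[2])(K@(R@np.array([.441,.325,z])+t)))
print(status.get_obs()["tool_pos"],status.get_obs()["tool_rot"])
E
```

```text
t: 8.15
tool_pos: [0.4384, 0.3244, 0.1504]
tool_rot: [-0.001, -3.138, 0.003]
contact_force: [0.6, -0.4, -0.4]
opening: 0.0852
grip_force: 0.0
t: 8.78
tool_pos: [0.4521, 0.2679, 0.238]
tool_rot: [-0.001, 3.139, 0.002]
contact_force: [-0.4, -0.7, -0.2]
opening: 0.0857
grip_force: 0.0
t: 9.4
tool_pos: [0.482, 0.1247, 0.2374]
tool_rot: [0.001, 3.14, 0.0]
contact_force: [-0.5, 0.1, 0.3]
opening: 0.0853
grip_force: 0.0
t: 9.9
tool_pos: [0.495, 0.0765, 0.2366]
tool_rot: [0.001, 3.141, 0.001]
contact_force: [0.6, 0.2, 0.4]
opening: 0.0855
grip_force: 0.0
387 403 233 261
[392.19707991 256.614918  ]
[393.01132315 253.15487214]
[397.26348227 235.08574399]
[0.49494704 0.07671177 0.23640724] [-3.96625938e-04  3.14094480e+00  5.16280566e-04]
```

```bash
python3 -m jog '[[0,0,0,-0.03,0,1,1],[0,0,0,0,0,1,1],[0,0,0,0,0,1,1],[0,0,0,0,0,1,1],[0,0,0,0,0,1,1]]'; python3 -m jog '[[0,0,0,0,0,0.5,1],[0,0,0,0,0,0.33,1],[0,0,0,0,0,0,1]]'; python3 -m jog '[[0,0,0,0,0,0,-1],[0,0,0,0,0,0,-1],[0,0,0,0,0,0,-1],[0,0,0,0,0,0,-1],[0,0,0,0,0,0,-1]]' 50
```

```text
t: 10.58
tool_pos: [0.4958, 0.077, 0.0852]
tool_rot: [-0.002, 3.141, 0.0]
contact_force: [-0.0, -0.3, -0.5]
opening: 0.0852
grip_force: 0.0
t: 10.95
tool_pos: [0.4959, 0.0763, 0.0609]
tool_rot: [-0.0, -3.141, -0.0]
contact_force: [-0.3, 0.4, 0.7]
opening: 0.0853
grip_force: 0.0
t: 11.58
tool_pos: [0.4966, 0.0761, 0.0617]
tool_rot: [0.001, 3.14, 0.0]
contact_force: [-0.9, 0.1, 3.5]
opening: 0.029
grip_force: 51.5
```

```bash
python3 -m jog '[[0,0,0,0,0,-0.5,-1],[0,0,0,0,0,-1,-1],[0,0,0,0,0,-1,-1],[0,0,0,0,0,-1,-1],[0,0,0,0,0,-0.4,-1]]'; python3 -m jog '[[0,0,0,0.17,-0.965,0,-1],[0,0,0,0.17,-0.965,0,-1],[0,0,0,0.17,-0.965,0,-1],[0,0,0,0.17,-0.965,0,-1],[0,0,0,0.17,-0.965,0,-1]]'; python3 -m jog '[[0,0,0,0.17,-0.965,0,-1],[0,0,0,0.17,-0.965,0,-1],[0,0,0,0.17,-0.965,0,-1],[0,0,0,0.17,-0.965,0,-1],[0,0,0,0.17,-0.965,0,-1]]'; python3 -m jog '[[0,0,0,0.17,-0.965,0,-1],[0,0,0,0.17,-0.965,0,-1],[0,0,0,0.17,-0.965,0,-1],[0,0,0,0,0,0,-1]]'
```

```text
t: 12.2
tool_pos: [0.4967, 0.0761, 0.1803]
tool_rot: [0.001, 3.138, 0.0]
contact_force: [-0.4, -0.6, 0.1]
opening: 0.0295
grip_force: 51.1
t: 12.82
tool_pos: [0.4694, -0.0693, 0.1769]
tool_rot: [-0.001, -3.14, -0.001]
contact_force: [0.7, 0.3, -0.7]
opening: 0.0292
grip_force: 51.0
t: 13.45
tool_pos: [0.4439, -0.2139, 0.1769]
tool_rot: [-0.001, -3.14, -0.002]
contact_force: [0.1, -0.1, -0.7]
opening: 0.029
grip_force: 51.0
t: 13.95
tool_pos: [0.4285, -0.3012, 0.177]
tool_rot: [-0.005, -3.14, -0.002]
contact_force: [0.0, -0.4, -0.7]
opening: 0.0292
grip_force: 51.0
```

```bash
python3 -m jog '[[0,0,0,0,0,1,-1],[0,0,0,0,0,1,-1],[0,0,0,0,0,1,-1],[0,0,0,0,0,1,-1],[0,0,0,0,0,0.5,-1]]'; python3 -m jog '[[0,0,0,0,0,0,-1],[0,0,0,0,0,0,0.5],[0,0,0,0,0,0,0.5],[0,0,0,0,0,0,0.5]]';python3 -m jog '[[0,0,0,0,0,-0.6,0.5],[0,0,0,0,0,-1,0.5],[0,0,0,0,0,-1,0.5],[0,0,0,0,0,-1,0.5],[0,0,0,0,0,-0.9,1]]'
```

```text
t: 14.58
tool_pos: [0.4283, -0.2983, 0.0405]
tool_rot: [0.0, -3.139, -0.005]
contact_force: [-0.5, 0.1, -1.8]
opening: 0.0293
grip_force: 51.0
t: 15.08
tool_pos: [0.43, -0.3008, 0.0441]
tool_rot: [0.001, 3.14, -0.002]
contact_force: [-0.1, 0.3, 0.0]
opening: 0.064
grip_force: 0.0
t: 15.7
tool_pos: [0.4298, -0.3006, 0.1809]
tool_rot: [0.001, 3.14, -0.003]
contact_force: [-0.0, 0.6, -0.7]
opening: 0.0798
grip_force: 0.0
```

```bash
python3 -m jog '[[0,0,0,-0.28,0.94,0,1],[0,0,0,-0.28,0.94,0,1],[0,0,0,-0.28,0.94,0,1],[0,0,0,-0.28,0.94,0,1],[0,0,0,-0.28,0.94,0,1]]'; python3 -m jog '[[0,0,0,-0.28,0.94,0,1],[0,0,0,-0.28,0.94,0,1],[0,0,0,-0.28,0.94,0,1],[0,0,0,-0.26,0.93,0,1],[0,0,0.38,0,0,0.4,1]]'; python3 -m jog '[[0,0,0,0,0,1,1],[0,0,0,0,0,1,1],[0,0,0,0,0,0.6,1],[0,0,0,0,0,0,1]]'
```

```text
t: 16.32
tool_pos: [0.472, -0.1585, 0.1796]
tool_rot: [0.001, 3.14, -0.001]
contact_force: [-0.4, -0.1, 0.1]
opening: 0.0852
grip_force: 0.0
t: 16.95
tool_pos: [0.5059, -0.0458, 0.1682]
tool_rot: [0.051, 3.137, -0.001]
contact_force: [-0.4, 0.2, 0.1]
opening: 0.0854
grip_force: 0.0
t: 17.45
tool_pos: [0.5033, -0.047, 0.0865]
tool_rot: [-0.054, -3.138, -0.001]
contact_force: [-0.2, -0.6, -0.3]
opening: 0.0856
grip_force: 0.0
```

```bash
python3 -m jog '[[0,0,0,0,0,0.5,1],[0,0,0,0,0,0.33,1],[0,0,0,0,0,0,1]]'; python3 -m jog '[[0,0,0,0,0,0,-1],[0,0,0,0,0,0,-1],[0,0,0,0,0,0,-1],[0,0,0,0,0,0,-1],[0,0,0,0,0,0,-1]]' 50; python3 -m jog '[[0,0,0,0,0,-0.5,-1],[0,0,0,0,0,-1,-1],[0,0,0,0,0,-1,-1],[0,0,0,0,0,-1,-1],[0,0,0,0,0,-0.4,-1]]'
```

```text
t: 17.82
tool_pos: [0.5039, -0.0466, 0.0621]
tool_rot: [-0.053, -3.139, -0.001]
contact_force: [-0.5, 0.1, 0.0]
opening: 0.0854
grip_force: 0.0
t: 18.45
tool_pos: [0.5052, -0.0469, 0.0638]
tool_rot: [0.053, 3.14, -0.001]
contact_force: [0.2, -0.2, 4.1]
opening: 0.0412
grip_force: 53.1
t: 19.08
tool_pos: [0.5052, -0.0469, 0.1823]
tool_rot: [0.053, 3.138, -0.001]
contact_force: [-0.3, -0.4, -1.1]
opening: 0.0409
grip_force: 52.7
```

```bash
python3 -m jog '[[0,0,0,-0.096,-0.95,0,-1],[0,0,0,-0.096,-0.95,0,-1],[0,0,0,-0.096,-0.95,0,-1],[0,0,0,-0.096,-0.95,0,-1],[0,0,0,-0.096,-0.95,0,-1]]'; python3 -m jog '[[0,0,0,-0.096,-0.95,0,-1],[0,0,0,-0.096,-0.95,0,-1],[0,0,0,-0.096,-0.95,0,-1],[0,0,0,-0.096,-0.95,0,-1],[0,0,0,0,0,0,-1]]'; python3 -m jog '[[0,0,0,0,0,1,-1],[0,0,0,0,0,1,-1],[0,0,0,0,0,1,-1],[0,0,0,0,0,1,-1],[0,0,0,0,0,0.5,-1]]'; python3 -m jog '[[0,0,0,0,0,0,-1],[0,0,0,0,0,0,0.5],[0,0,0,0,0,0,0.5],[0,0,0,0,0,0,0.5]]'; python3 -m jog '[[0,0,0,0,0,-0.6,0.5],[0,0,0,0,0,-1,0.5],[0,0,0,0,0,-1,0.5],[0,0,0,0,0,-1,0.5],[0,0,0,0,0,-0.9,1]]'
```

```text
t: 19.7
tool_pos: [0.5134, -0.1902, 0.1788]
tool_rot: [-0.053, -3.139, -0.002]
contact_force: [-0.1, 1.0, -1.5]
opening: 0.0412
grip_force: 52.7
t: 20.32
tool_pos: [0.5214, -0.3057, 0.1793]
tool_rot: [-0.056, -3.14, -0.001]
contact_force: [-0.7, 0.5, -2.0]
opening: 0.0416
grip_force: 52.6
t: 20.95
tool_pos: [0.5207, -0.3025, 0.0426]
tool_rot: [-0.052, -3.138, -0.004]
contact_force: [0.6, 0.2, -1.0]
opening: 0.0415
grip_force: 52.6
t: 21.45
tool_pos: [0.5225, -0.3045, 0.0463]
tool_rot: [0.053, 3.139, -0.002]
contact_force: [1.2, 0.0, 0.7]
opening: 0.0638
grip_force: 0.0
t: 22.08
tool_pos: [0.5222, -0.3043, 0.1831]
tool_rot: [0.053, 3.139, -0.002]
contact_force: [0.1, -0.4, 0.2]
opening: 0.08
grip_force: 0.0
```

```bash
python3 -m jog '[[0,0,0,-0.315,0.922,0,1],[0,0,0,-0.315,0.922,0,1],[0,0,0,-0.315,0.922,0,1],[0,0,0,-0.315,0.922,0,1],[0,0,0,-0.315,0.922,0,1]]'; python3 -m jog '[[0,0,0,-0.315,0.922,0,1],[0,0,0,-0.315,0.922,0,1],[0,0,0,-0.315,0.922,0,1],[0,0,0,-0.315,0.922,0,1],[0,0,0.94,0,0,0,1]]'; python3 -m jog '[[0,0,0.94,0,0,0,1],[0,0,0.94,0,0,0,1],[0,0,0.94,0,0,0,1],[0,0,0.94,0,0,0,1],[0,0,0.94,0,0,0,1]]'; python3 -m jog '[[0,0,0,0,0,1,1],[0,0,0,0,0,1,1],[0,0,0,0,0,0.5,1],[0,0,0,0,0,0,1]]'; python3 - <<'E'
from h import *
im,K,R,t=cam("scene"); cv2.imwrite("pics/a1.png",cv2.resize(im[120:280,150:370,::-1],None,fx=3.6,fy=3.6,interpolation=3))
o=status.get_obs();print(o["tool_pos"],cv2.Rodrigues(np.array(o["tool_rot"]))[0].round(3))
E
```

```text
t: 22.7
tool_pos: [0.5743, -0.1666, 0.1819]
tool_rot: [0.053, 3.139, -0.001]
contact_force: [0.0, -0.4, -0.5]
opening: 0.0855
grip_force: 0.0
t: 23.32
tool_pos: [0.616, -0.0563, 0.1818]
tool_rot: [0.181, 3.134, 0.0]
contact_force: [-0.9, -0.4, -0.3]
opening: 0.0856
grip_force: 0.0
t: 23.95
tool_pos: [0.6155, -0.0581, 0.1818]
tool_rot: [0.82, 3.031, 0.0]
contact_force: [-0.5, -0.5, 0.4]
opening: 0.0852
grip_force: 0.0
t: 24.45
tool_pos: [0.6146, -0.0579, 0.1046]
tool_rot: [-0.816, -3.032, 0.0]
contact_force: [-0.8, -0.0, 0.2]
opening: 0.0854
grip_force: 0.0
[ 0.61554403 -0.05814544  0.10586002] [[-0.865  0.502  0.001]
 [ 0.502  0.865 -0.   ]
 [-0.001  0.    -1.   ]]
```

View pics/a1.png

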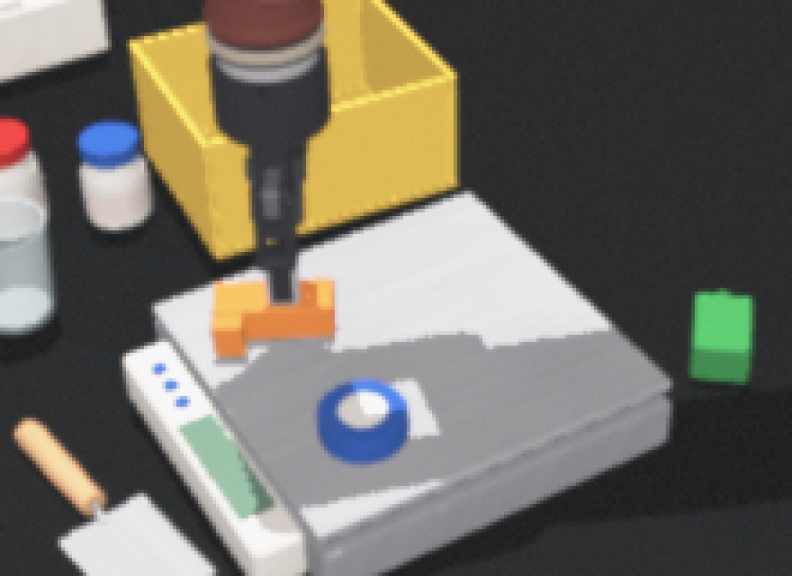

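The fingers stand either side of the L offcut's bar, around (285,295), and the rest of the pan holds only the disc, so I'll descend and grip.

```bash
python3 -m jog '[[0,0,0,0,0,0.8,1],[0,0,0,0,0,0.4,1],[0,0,0,0,0,0.25,1],[0,0,0,0,0,0,1]]'; python3 -m jog '[[0,0,0,0,0,0,-1],[0,0,0,0,0,0,-1],[0,0,0,0,0,0,-1],[0,0,0,0,0,0,-1],[0,0,0,0,0,0,-1]]' 50; python3 -m jog '[[0,0,0,0,0,-0.5,-1],[0,0,0,0,0,-1,-1],[0,0,0,0,0,-1,-1],[0,0,0,0,0,-1,-1],[0,0,0,0,0,-0.8,-1]]'
```

```text
t: 25.0
tool_pos: [0.6152, -0.058, 0.0615]
tool_rot: [-0.816, -3.033, -0.0]
contact_force: [0.9, 0.2, -0.8]
opening: 0.0853
grip_force: 0.0
t: 25.62
tool_pos: [0.6157, -0.0582, 0.0622]
tool_rot: [0.816, 3.032, 0.0]
contact_force: [0.3, 0.5, 4.1]
opening: 0.0331
grip_force: 51.6
t: 26.25
tool_pos: [0.6152, -0.058, 0.1924]
tool_rot: [0.816, 3.033, 0.0]
contact_force: [0.5, -0.7, -1.0]
opening: 0.0329
grip_force: 51.3
```

```bash
python3 -m jog '[[0,0,0,0.01,-0.94,0,-1],[0,0,0,0.01,-0.94,0,-1],[0,0,0,0.01,-0.94,0,-1],[0,0,0,0.01,-0.94,0,-1],[0,0,0,0.01,-0.94,0,-1]]'; python3 -m jog '[[0,0,0,0.01,-0.94,0,-1],[0,0,0,0.01,-0.94,0,-1],[0,0,0,0.01,-0.94,0,-1],[0,0,0,0.01,-0.94,0,-1],[0,0,0,0,-0.92,0,-1]]'; python3 -m jog '[[0,0,0,0,0,0.5,-1],[0,0,0,0,0,1,-1],[0,0,0,0,0,1,-1],[0,0,0,0,0,1,-1],[0,0,0,0,0,0.4,-1]]'; python3 -m jog '[[0,0,0,0,0,0,-1],[0,0,0,0,0,0,0.4],[0,0,0,0,0,0,0.4],[0,0,0,0,0,0,0.4]]'; python3 -m jog '[[0,0,0,0,0,-0.6,0.4],[0,0,0,0,0,-1,0.4],[0,0,0,0,0,-1,0.4],[0,0,0,0,0,-1,0.4],[0,0,0,0,0,-0.9,0.4]]'; python3 -m jog '[[0,0,0,0.3,0.9,0,0.4],[0,0,0,0.3,0.9,0,0.4],[0,0,0,0.3,0.9,0,0.4],[0,0,0,0.3,0.9,0,0.4],[0,0,0,0.3,0.9,0,0.4]]';python3 -m jog '[[0,0,0,0.9,0,0,0.4],[0,0,0,0.9,0,0,0.4],[0,0,0,0.9,0,0,0.4],[0,0,0,0,0,0,0.4],[0,0,0,0,0,0,0.4]]'; python3 - <<'E'
from h import *
im,*_=cam("top"); save("end_top.png",im[60:300,110:430],2)
b,*_=cam("scene"); A=cv2.resize(im[100:270,110:410,::-1],None,fx=1.9,fy=1.9,interpolation=3);B=cv2.resize(b[110:340,140:430,::-1],None,fx=1.15,fy=1.15,interpolation=3)
o=np.zeros((600,600,3),np.uint8);o[:A.shape[0],:A.shape[1]]=A;o[330:330+B.shape[0],:B.shape[1]]=B;cv2.imwrite("pics/end.png",o)
E
```

```text
t: 26.88
tool_pos: [0.5423, -0.1799, 0.1908]
tool_rot: [-0.816, -3.033, -0.0]
contact_force: [0.1, -0.8, -1.2]
opening: 0.0335
grip_force: 51.3
t: 27.5
tool_pos: [0.4708, -0.3006, 0.1909]
tool_rot: [-0.817, -3.033, -0.0]
contact_force: [-0.4, -0.3, -1.2]
opening: 0.0334
grip_force: 51.3
t: 28.12
tool_pos: [0.4704, -0.298, 0.0706]
tool_rot: [-0.814, -3.03, -0.004]
contact_force: [0.3, 0.1, -0.4]
opening: 0.0329
grip_force: 51.3
t: 28.62
tool_pos: [0.4722, -0.3006, 0.0747]
tool_rot: [0.816, 3.032, -0.001]
contact_force: [0.0, -0.9, -0.7]
opening: 0.06
grip_force: 0.0
t: 29.25
tool_pos: [0.472, -0.3004, 0.2116]
tool_rot: [0.816, 3.031, -0.002]
contact_force: [0.1, 0.4, 0.1]
opening: 0.0595
grip_force: 0.0
t: 29.88
tool_pos: [0.5008, -0.16, 0.2103]
tool_rot: [0.816, 3.032, -0.001]
contact_force: [0.6, -0.6, 0.2]
opening: 0.0597
grip_force: 0.0
t: 30.5
tool_pos: [0.4311, -0.1205, 0.2097]
tool_rot: [0.816, 3.031, -0.001]
contact_force: [0.7, 0.5, 1.2]
opening: 0.06
grip_force: 0.0
```

View pics/end.png

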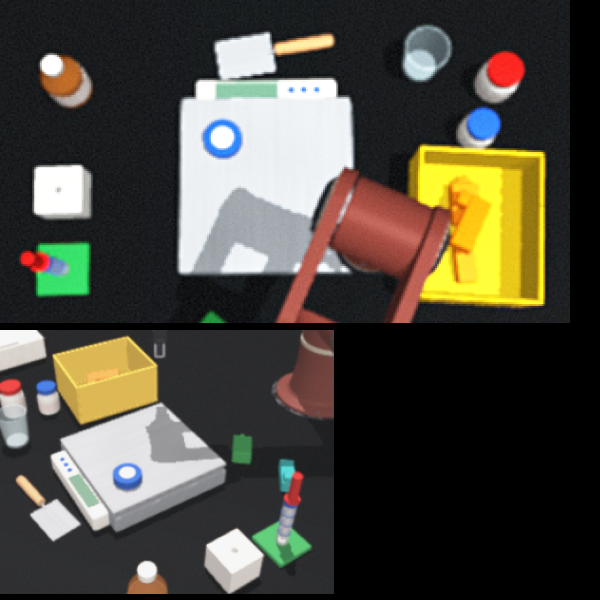

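The three offcuts lie in the bin around (468,225). The rod is in the tube at (45,262), and the disc at (222,138) and the bystanders haven't moved.

```bash
python3 -c "
from station import finish_job
print(finish_job())"
```

```text
the job is handed in; nothing more can be done
None
```

I handed the job in at about 30.5 s of the 72 s allowed: the three offcuts are in the bin, the rod is down in the soak tube with its collar on the rim, and the final pictures show the disc and bystanders where they were; the hand-in returned no verdict.

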